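# Line up the paint jars against the batten

### The job

Push the yellow and the blue paint jar along the table with the fingers, never lifting or tipping them, until each touches the wooden batten and stands centred on the mark of its own colour. Leave every other thing on the table where it is, and finish clear of the jars.

Things in the scene. Friction and masses are not known exactly. Their poses are not given: they have to be found in the camera images.
- jar_yellow: Closed round paint jar, about 0.35 to 0.7 kg, yellow with a white label band low down: body 86 mm in diameter and 66 mm high, red lid 82 mm in diameter with a yellow dot on top, 82 mm high in all. Slides on the table (a push of about 1.5 to 5 N moves it). Origin: centre of its underside; z up.
- jar_blue: Closed round paint jar, about 0.35 to 0.7 kg, blue with a white label band low down: body 86 mm in diameter and 66 mm high, red lid 82 mm in diameter with a blue dot on top, 82 mm high in all. Slides on the table (a push of about 1.5 to 5 N moves it). Origin: centre of its underside; z up.
- batten: Fixed wooden batten, the stop: 360 mm long (its x axis), 30 mm wide (its y axis), 30 mm high. Origin: centre of its underside. Its front face, which the jars must touch, is on its +y side, 15 mm from the origin.
- mark_yellow: Flat yellow disc painted on the table, 100 mm in diameter, partly under the batten, with a yellow rectangle (70 x 26 mm) on the batten's top beside it. Origin: the point on the table where the centre of the yellow jar belongs, 43 mm (the jar's radius) from the batten's front face. Axes as the batten's. The colours may be either way round along the batten.
- mark_blue: Flat blue disc painted on the table, 100 mm in diameter, partly under the batten, with a blue rectangle (70 x 26 mm) on the batten's top beside it. Origin: the point on the table where the centre of the blue jar belongs, 43 mm (the jar's radius) from the batten's front face. Axes as the batten's. The colours may be either way round along the batten.
- cap_black: Small black wooden cap, 26 mm in diameter, 32 mm high, standing near the batten's front face between the two marks. Leave alone. Origin: centre of underside.
- cap_teal: Turquoise wooden cap, 44 mm in diameter, 45 mm high, at the far side. Leave alone. Origin: centre of underside.
- cap_grey: Grey wooden cap, 40 mm in diameter, 50 mm high, behind the batten. Leave alone. Origin: centre of underside.
- brush: Brush lying on the table to the left. Leave alone. Origin near its middle, on the table.
- squeeze: Small bottle with a red cap, 40 mm in diameter, 90 mm high, far left. Leave alone. Origin: centre of underside.
- jar_green: Green paint jar of the same shape as the other two, behind the batten. Leave alone. Origin: centre of underside.
- bowl: Wooden bowl, 140 mm in diameter, 45 mm high, on the left. Leave alone. Origin: centre of underside.
Things that resemble listed ones, but are neither listed nor needed, are in the scene too. What is shaped like the jar_yellow but turquoise is not meant. There is more than one size of the jar_blue; the one meant has the size given above.

How it is judged:
By the outcome, as a careful person would: the job done as asked, in the order asked, and still so for the second after the job is handed in, with the robot touching nothing.
It also fails if it takes over 64 s, if anything falls off the work surface, if the arm or the gripper's body presses on something with over 40 N, if the wrist force passes 120 N, or if a joint passes its speed limit or range.

### The arm

A 7-joint arm with a two-finger parallel gripper is mounted at the origin on the work surface. World frame = base frame: x ahead of the robot, y to its left, z up, the work surface at z = 0. Lengths are in mm, angles in rad, forces in N, time in s.
With the tool pointing down it reaches from about 400 to 875 mm from the base axis. Payload 19.3 kg.
Tool frame: the origin (TCP) lies at the very end of the fingers, on their centre line; the grasp point (between the pads) lies 19 mm behind it (grip_point_offset is the z of the grasp point in the tool frame, in mm); z points along the fingers, y is the line along which they close (so a half turn about z gives the same grasp; the last joint's range is limited). The gripper opens to 85 mm and grips with 20 to 120 N. Pads are 22 mm wide; open, the fingers measure 114 mm over their backs; the gripper's body (76 mm by 85 mm) begins 54 mm behind the grasp point. The pads swing forward as they close: fully open they stand 13 mm farther back than shut.
Start: joints at [1.171, 0.521, -0.036, 1.599, 0.021, 1.021, -0.113], TCP at [202.381, -591.318, 231.291] pointing down, gripper open.
Joint ranges: [-2.91, 2.91], [-0.3, 2.13], [-1.5, 1.42], [0.17, 2.43], [-1.26, 4.41], [0.16, 1.93], [-2.52, 2.52]. Speed limits (rad/s): [1.89, 1.89, 2.39, 2.39, 3.01, 3.01, 3.01].

### API

Orientations are given as a 3x3 rotation matrix whose columns are the frame's x, y, z axes.
In Python, from workcell import movep, movel, goto_joints, open_gripper, clamp, wait, inverse_kinematics, read_state, camera, PlanningError, finish_job, grip_point_offset gives the robot as it stands. Calls block until the motion is done:
- movep(position, orientation): joint-space move of the TCP to a pose.
- movel(position, frame=None, max_speed=150, guard=None): straight line of the TCP; frame=None keeps the orientation; max_speed is the mean speed in mm/s. With guard (N) it stops when the force on the tool has changed by that much, and returns True; else False.
- goto_joints(angles): joint-space move.
- open_gripper() and clamp(): open the fingers fully, or close them until they stop; the grip force is fixed at half the most.
- wait(seconds).
- inverse_kinematics(position, orientation): joint angles nearest the present ones, or None.
- read_state(): the state.
- camera(name): name is "side" or "top" or "wrist"; returns a dict with "image" (420x560x3 uint8, blue, green, red), "range_z" (420x560 float32, mm along the optical axis (not along the pixel's ray), 0 where there is no reading), "fx", "fy", "cx", "cy" (pixels), "cam_to_world" (4x4, takes a point from camera to world coordinates). Camera axes: x right, y up, looking along -z (the intrinsics and any distortion apply to the point x, -y, -z); pixel columns grow to the right and rows downward; lengths in mm; the calibration is good to about 2 mm. A picture is of the moment at which its call begins.
A pose or a line that the arm cannot do raises PlanningError and nothing moves.
- finish_job(): hands the job in; it is judged then, once.
The state is a dict: "time": time; "qpos": joint angles; "qvel": joint speeds; "joint_efforts": joint torques, N m; "eef_pos": TCP position; "tool_rot": TCP orientation; "ft_force": force on the tool from outside, world axes, zero at the start; "torque": the same for the moment, N m; "finger_gap": finger opening in mm; "gripper_force": force on a finger pad.
Only numpy, scipy, OpenCV 4.12 (cv2) and the standard library are available. Lean on these libraries where they do the work, as an engineer would, in place of code of your own. Each camera call takes 0.05 s, during which the arm holds its last target. There are 200 camera calls.

## Working session

There is one attempt and no reset: what is moved stays moved. The work goes in short steps, each a Python script; the robot and the scene stay as the last script left them, time stands still between calls to the robot, and variables do not carry over. Pictures are saved under pics/ and viewed, at most 10 in all, crops included, and the job is handed in when it is done.

```bash
ls; mkdir -p pics; python3 - <<'E'
from workcell import *
import cv2,numpy as np
for n in("top","side"):
    c=camera(n); cv2.imwrite(f"pics/{n}0.png",c["image"]); np.savez(f"{n}0.npz",**c)
    print(n,c["fx"],c["fy"],c["cx"],c["cy"],[k for k in c]); print(np.round(c["cam_to_world"],3))
s=read_state();print(s["time"],s["eef_pos"],s["tool_rot"],s["finger_gap"],grip_point_offset)
E
```

```text
pics
top 413.61098690162333 413.61098690162333 284.2228550498475 200.40096051290055 ['image', 'range_z', 'fx', 'fy', 'cx', 'cy', 'cam_to_world']
[[-5.90000e-02  9.77000e-01 -2.03000e-01  3.36321e+02]
 [-9.98000e-01 -5.80000e-02  1.10000e-02 -1.56370e+01]
 [-1.00000e-03  2.04000e-01  9.79000e-01  9.70523e+02]
 [ 0.00000e+00  0.00000e+00  0.00000e+00  1.00000e+00]]
side 480.87041734081913 480.87041734081913 266.5310249761291 217.5007130143662 ['image', 'range_z', 'fx', 'fy', 'cx', 'cy', 'cam_to_world']
[[ 9.90000e-01  9.00000e-02 -1.08000e-01  3.92723e+02]
 [-1.40000e-01  5.59000e-01 -8.17000e-01 -9.62525e+02]
 [-1.30000e-02  8.24000e-01  5.66000e-01  6.82390e+02]
 [ 0.00000e+00  0.00000e+00  0.00000e+00  1.00000e+00]]
0.1 [ 202.27464653 -591.06403446  230.80528732] [[ 9.46103787e-01  3.23863345e-01 -3.97122019e-04]
 [ 3.23863578e-01 -9.46103357e-01  9.06114184e-04]
 [-8.22613048e-05 -9.85891419e-04 -9.99999511e-01]] 85.55595213307036 -18.700000000000003
```

View pics/top0.png

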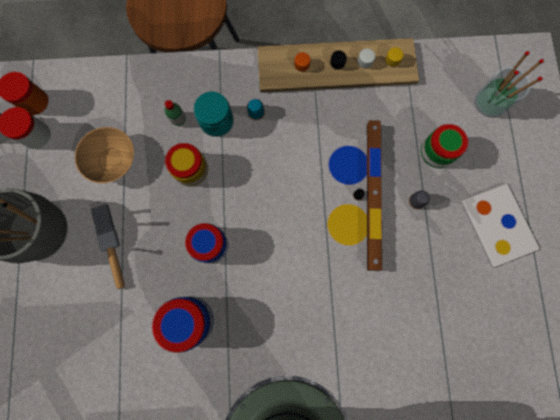

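View pics/side0.png

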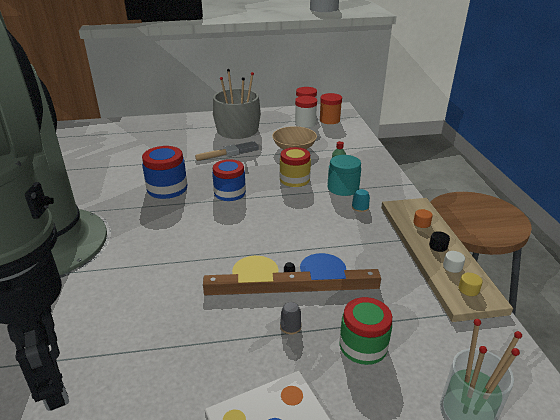

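The top view shows the yellow-dotted jar at (186,160). Nearby are a turquoise jar of the same shape at (213,114), a small blue jar at (205,242) and a larger blue one at (181,325). The blue mark is at (348,165), the yellow mark at (347,225), the batten along column 375 and the black cap at (359,194). I choose (186,160) and (205,242), and will check their sizes by measurement and in a crop.

```bash
cat >h.py <<'E'
from workcell import *
import cv2,numpy as np
def ray(c,uv,z):
    uv=np.atleast_2d(uv).astype(float);T=np.asarray(c["cam_to_world"])
    d=np.c_[(uv[:,0]-c["cx"])/c["fx"],-(uv[:,1]-c["cy"])/c["fy"],-np.ones(len(uv))]@T[:3,:3].T
    return T[:3,3]+d*((z-T[2,3])/d[:,2])[:,None]
def mask(c,col):
    h=cv2.cvtColor(c["image"],cv2.COLOR_BGR2HSV);H,S,V=cv2.split(h)
    r={"red":((H<8)|(H>172)),"yellow":(H>20)&(H<33),"blue":(H>105)&(H<128),"dark":H>=0,"brown":(H>4)&(H<18)}[col]
    m=r&(S>(150 if col!="brown" else 90))&(V>50) if col!="dark" else (V<45)
    return m.astype(np.uint8)
def blobs(c,col,zs,roi=None,amin=25):
    n,l,st,ce=cv2.connectedComponentsWithStats(mask(c,col)); out=[]
    for i in range(1,n):
        if st[i,4]<amin: continue
        if roi and not(roi[0]<ce[i,0]<roi[2] and roi[1]<ce[i,1]<roi[3]): continue
        cs,_=cv2.findContours((l==i).astype(np.uint8),cv2.RETR_EXTERNAL,cv2.CHAIN_APPROX_NONE)
        p=max(cs,key=len)[:,0]; r=[]
        for z in zs:
            w=ray(c,p,z)[:,:2].astype(np.float32); e=cv2.minAreaRect(w)
            ci,rad=cv2.minEnclosingCircle(w)
            r.append((z,np.round(ci,1),round(2*rad,1),np.round(e[0],1),np.round(e[1],1),round(e[2],1)))
        out.append((np.round(ce[i]),st[i,4],r))
    return out
def depthz(c,u,v):
    T=c["cam_to_world"];d=c["range_z"][v,u];return (T@[(u-c["cx"])/c["fx"]*d,-(v-c["cy"])/c["fy"]*d,-d,1])[:3]
E
python3 - <<'E'
from h import *
c=dict(np.load("top0.npz"))
for col,zs in(("red",[82]),("yellow",[82,0,30]),("blue",[82,0,30]),("brown",[30]),("dark",[32])):
    print(col)
    for b in blobs(c,col,zs,(150,90,400,360) if col!="dark" else (345,180,372,210),8 if col=="dark" else 40): print(" ",b[0],b[1],*[tuple(map(str,x)) for x in b[2]])
for n,u,v in(("yj",184,160),("bj",205,242),("big",178,325),("ym",347,225),("bm",348,165),("bat",375,195),("teal",213,105),("capteal",256,106),("bk",358,193)): print(n,np.round(depthz(c,u,v)))
im=c["image"][90:360,150:400]; cv2.imwrite("pics/crop.png",cv2.resize(im,None,fx=2.2,fy=2.2))
E
```

```text
red
  [168. 104.] 52 ('82', '[763.5 227.5]', '20.1', '[763.  228.6]', '[19.  16.4]', '41.2')
  [184. 161.] 491 ('82', '[626.7 195.9]', '81.2', '[625.8 196.8]', '[79.1 77.1]', '86.6')
  [204. 242.] 546 ('82', '[441.6 152.8]', '79.6', '[441.3 152.4]', '[78.  75.3]', '86.6')
  [179. 325.] 1148 ('82', '[272.  209.1]', '106.5', '[272.1 209.3]', '[103.5 103.8]', '88.9')
yellow
  [182. 159.] 355 ('82', '[628.7 197.2]', '48.7', '[629.2 196.9]', '[47.4 46.8]', '86.6') ('0', '[655.7 216.9]', '53.2', '[656.2 216.5]', '[51.7 51.1]', '86.6') ('30', '[645.8 209.7]', '51.6', '[646.3 209.3]', '[50.1 49.5]', '86.6')
  [193. 175.] 117 ('82', '[608.5 183.4]', '76.6', '[594.4 174.7]', '[33.3 76.6]', '31.7') ('0', '[633.6 201.8]', '83.7', '[618.2 192.2]', '[36.3 83.7]', '31.7') ('30', '[624.5 195.1]', '81.1', '[609.5 185.8]', '[35.2 81.1]', '31.7')
  [348. 224.] 1289 ('82', '[ 460.8 -160.8]', '90.0', '[ 460.1 -158.3]', '[82.8 85.8]', '85.4') ('0', '[ 472.3 -174.2]', '98.3', '[ 471.5 -171.4]', '[90.4 93.7]', '85.4') ('30', '[ 468.1 -169.3]', '95.2', '[ 467.4 -166.6]', '[87.6 90.8]', '85.4')
  [375. 223.] 
[... 1167 characters left out ...]
', '[68.8 68. ]', '43.9')
brown
  [373. 135.] 350 ('30', '[ 669.5 -248.4]', '95.8', '[ 669.5 -248.4]', '[31.4 92.1]', '84.3')
  [182. 160.] 114 ('30', '[645.8 210. ]', '61.4', '[646.1 209.2]', '[59.3 59.3]', '89.9')
  [198. 165.] 43 ('30', '[634.9 183.2]', '66.7', '[631.8 174.4]', '[18.6 66.7]', '70.6')
  [374. 224.] 881 ('30', '[ 471.8 -226.5]', '223.3', '[ 471.5 -229.3]', '[ 32.8 222.2]', '84.3')
dark
  [359. 194.] 83 ('32', '[ 536.5 -199.7]', '24.6', '[ 536.3 -200.3]', '[19.6 23.8]', '41.4')
yj [627. 194.  80.]
bj [440. 150.  82.]
big [273. 203. 107.]
ym [ 470. -171.    2.]
bm [ 617. -187.    1.]
bat [ 533. -238.   26.]
teal [756. 126.  80.]
capteal [763.  28.  46.]
bk [ 539. -198.   31.]
```

View pics/crop.png

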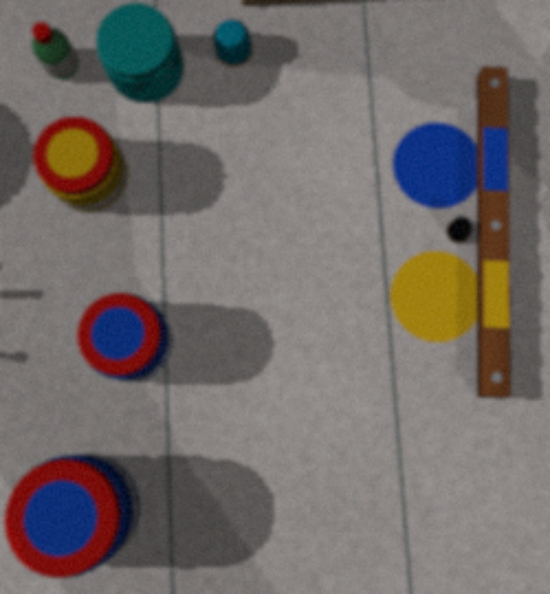

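The crop confirms the pair: both lids are about 80 mm across at z≈81. The larger blue lid is 106 mm at z≈107, and the turquoise jar is a decoy.

The batten rectangles and the discs agree:
- **Yellow goal:** (472,-174)
- **Blue goal:** (618.5,-188)

I'll push with the closed fingers, yellow first. The first leg goes to a point in front of the mark, and the second runs square to the batten.

```bash
cat >>h.py <<'E'
E_=np.array([146.7,-14.2]);E_/=np.linalg.norm(E_);N_=np.array([-E_[1],E_[0]])
GOAL={"yellow":np.array([472.1,-174.2]),"blue":np.array([618.4,-188.2])}
Z=20;F=11;R=43
def rot(d,s):
    x=np.array([d[0],d[1],0])*s;z=np.array([0,0,-1.]);return np.c_[x,np.cross(z,x),z]
def p3(p,z): return [float(p[0]),float(p[1]),float(z)]
def approach(jar,to,zhi=150,gap=14):
    """hover, then come down behind jar for a push towards `to`"""
    jar,to=np.array(jar,float),np.array(to,float);d=(to-jar)/np.linalg.norm(to-jar)
    st=jar-d*(R+F+gap);best=None
    for s in(1,-1):
        q=[inverse_kinematics(p3(p,z),rot(d,s)) for p,z in((st,zhi),(st,Z),(to-d*(R+F),Z))]
        if all(x is not None for x in q):
            m=max(abs(x[6]) for x in q)
            if best is None or m<best[0]: best=(m,s)
    print("q7,sign",best); return d,st,rot(d,best[1])
def lid(c,col,near,tol=60):
    """dot and red rim centres at z=82 near a point"""
    o=[]
    for k in(col,"red"):
        for b in blobs(c,k,[82],None,30):
            ci,D=b[2][0][1:3]
            if np.hypot(*(ci-near))<tol and 35<D<95: o.append((k,[float(x) for x in ci],D))
    return o
def look(near,col,tag=None):
    for n in("top","side"):
        c=camera(n);print(n,lid(c,col,np.array(near)))
        if tag: cv2.imwrite(f"pics/{tag}_{n}.png",c["image"])
E
python3 - <<'E'
from h import *
for n in("top","side"):
    c=dict(np.load(n+"0.npz"));print(n,lid(c,"yellow",np.array([627,196])),lid(c,"blue",np.array([442,153])))
jar=np.array([627.5,196.4]);P=GOAL["yellow"]+N_*80
d,st,Rm=approach(jar,P,150)
clamp(); movep(p3(st,200),Rm); print(read_state()["time"])
movel(p3(st,Z),max_speed=200,guard=15)
s=read_state();print(s["time"],s["eef_pos"],s["finger_gap"])
c=camera("wrist");cv2.imwrite("pics/w1.png",c["image"])
c=camera("side");cv2.imwrite("pics/s1.png",c["image"])
E
```

```text
top [('yellow', [628.7, 197.2], 48.7), ('yellow', [608.5, 183.4], 76.6), ('red', [626.7, 195.9], 81.2)] [('blue', [442.1, 154.5], 49.2), ('red', [441.6, 152.8], 79.6)]
side [] [('blue', [440.6, 157.1], 49.2)]
q7,sign (np.float64(1.3378870288475255), -1)
4.225
5.275 [658.91373758 257.47835975  21.36997812] 0.3103198669903879
```

```bash
python3 - <<'E'
import cv2,numpy as np
a=cv2.imread("pics/w1.png");b=cv2.imread("pics/s1.png")
cv2.imwrite("pics/j1.png",np.hstack([cv2.resize(a,(400,300)),b[60:360,140:540]]))
E
```

```text
(no output)
```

View pics/j1.png

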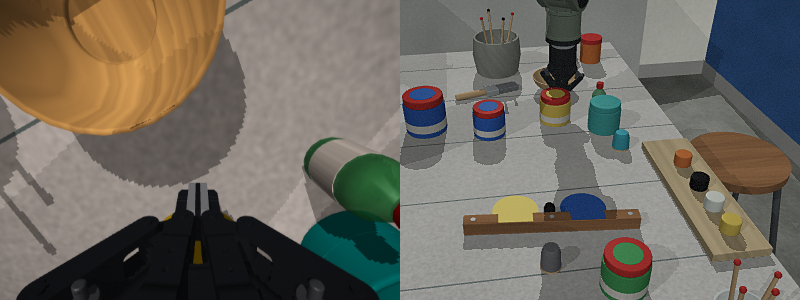

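The wrist view shows the closed fingertips at (198,190), with the bowl and bottle clear. In the side view the fist is behind the yellow jar at about (555,85). Pushing leg 1.

```bash
python3 - <<'E'
from h import *
jar=np.array([627.5,196.4]);P=GOAL["yellow"]+N_*80
d=(P-jar)/np.linalg.norm(P-jar)
g=movel(p3(P-d*(R+F),Z),max_speed=110,guard=20)
s=read_state();print(g,s["time"],s["eef_pos"],s["ft_force"])
movel(p3(P-d*(R+F+30),Z),max_speed=150)
print("P",P); look(P,"yellow","a"); print(read_state()["time"])
E
python3 - <<'E'
import cv2,numpy as np
a=cv2.imread("pics/a_top.png");b=cv2.imread("pics/a_side.png")
cv2.imwrite("pics/j2.png",np.hstack([a[60:360,100:500],b[60:360,140:540]]))
E
```

```text
False 8.6167 [504.30990151 -46.23187746  19.97936358] [ 1.18613442  2.36606251 -0.08930678]
P [479.80767029 -94.57216681]
top [('yellow', [447.9, -80.0], 53.9), ('red', [457.2, -88.2], 63.4)]
side [('yellow', [478.9, -94.5], 51.7)]
9.0667
```

View pics/j2.png

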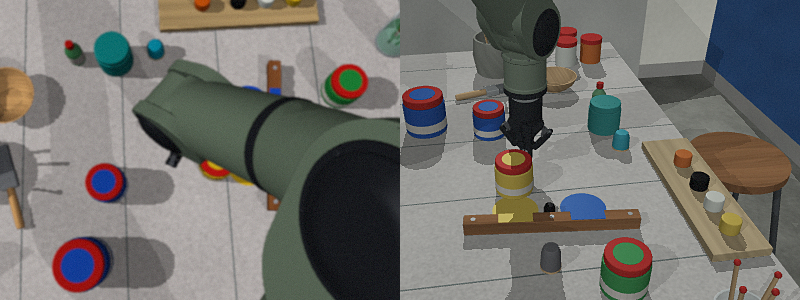

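Yellow stayed upright: in the side view its dot is at (514,158), at the intended staging point. The arm hides it in the top view, so I'll calibrate the side camera against the marks using the first picture.

```bash
python3 - <<'E'
from h import *
c=dict(np.load("side0.npz"))
for k in("yellow","blue"):
    for b in blobs(c,k,[0,30,82],None,60): print(k,b[0],b[1],*[tuple(map(str,x)) for x in b[2]])
im=cv2.imread("pics/a_side.png");c["image"]=im
for b in blobs(c,"yellow",[0,30,82],(180,150,400,330),30): print("now",b[0],b[1],*[tuple(map(str,x)) for x in b[2]])
for u,v in((225,285),(330,285),(290,267)):print(np.round(depthz(c,u,v),1))
E
```

```text
yellow [294. 170.] 329 ('0', '[639.6 270.4]', '120.4', '[639.2 261.1]', '[100.9  91.3]', '76.3') ('30', '[628.8 216.2]', '115.2', '[628.4 207.3]', '[96.4 87.3]', '76.3') ('82', '[610.  122.2]', '106.0', '[609.6 114. ]', '[88.8 80.3]', '76.3')
yellow [294. 184.] 76 ('0', '[628.  197.8]', '82.3', '[625.4 181.5]', '[38.7 82.1]', '80.7') ('30', '[617.7 146.8]', '78.6', '[615.1 131.2]', '[37.  78.5]', '80.7') ('82', '[599.8  58.4]', '72.4', '[597.4  44. ]', '[34.1 72.2]', '80.7')
yellow [470. 287.] 227 ('0', '[ 907.  -286.2]', '74.1', '[ 905.3 -284.9]', '[74.  40.9]', '52.9') ('30', '[ 884.4 -315.9]', '70.8', '[ 882.7 -314.6]', '[70.8 39.1]', '52.9') ('82', '[ 845.2 -367.4]', '65.2', '[ 843.7 -366.3]', '[65.1 36. ]', '52.9')
blue [512.  92.] 17422 ('0', '[2082.6 1133.6]', '3021.3', '[1849.7 1294.2]', '[3021.3  565.9]', '55.4') ('30', '[2008.3 1041.4]', '2888.5', '[1785.6 1195. ]', '[2888.5  541. ]', '55.4') ('82', '[1879.6  881.7]', '2658.2', '[1674.6 1023. ]', '[2658.2  497.9]', '55.4')
blue [162. 154.] 216 ('0', '[249.7 425. ]', '77.8', '[249.4 421.7]', '[68.3 77. ]', '80.4') ('30', '[2
[... 1674 characters left out ...]
'[486.4 -19.3]', '56.1', '[494.  -19.3]', '[55.5 33. ]', '89.4') ('82', '[478.9 -94.5]', '51.7', '[485.9 -94.5]', '[51.1 30.4]', '89.4')
now [254. 239.] 406 ('0', '[484.6 -41.8]', '112.1', '[483.  -52.2]', '[88.8 90.6]', '85.0') ('30', '[480.6 -82.3]', '107.2', '[479.  -92.2]', '[84.9 86.6]', '85.0') ('82', '[ 473.6 -152.4]', '98.6', '[ 472.2 -161.6]', '[78.2 79.7]', '85.0')
now [257. 267.] 693 ('0', '[ 477.1 -152.4]', '130.3', '[ 474.3 -156.7]', '[111.2  90.1]', '88.9') ('30', '[ 473.4 -188. ]', '124.6', '[ 470.7 -192.1]', '[106.3  86.2]', '88.9') ('82', '[ 467.  -249.8]', '114.7', '[ 464.5 -253.5]', '[97.8 79.3]', '88.9')
[ 402.5 -239.1   26.5]
[ 613.9 -258.9   14.5]
[ 539.9 -210.6   31.5]
```

```bash
sed -i 's/&(V>50)/\&(V>VMIN)/; s/^def ray/VMIN=50\ndef ray/' h.py; python3 - <<'E'
import h;from h import *
c=dict(np.load("side0.npz"));c["image"]=cv2.imread("pics/a_side.png")
print(cv2.cvtColor(c["image"],cv2.COLOR_BGR2HSV)[216:219,238:276:3].tolist()[1])
for v in(15,30):
    h.VMIN=v
    for k in("red","yellow"):
        for b in blobs(c,k,[82],(220,190,290,230),30): print(v,k,b[0],b[1],*[tuple(map(str,x)) for x in b[2]])
E
```

```text
[[1, 163, 166], [178, 182, 161], [26, 118, 194], [25, 121, 192], [26, 118, 205], [25, 161, 122], [24, 153, 122], [24, 153, 123], [25, 149, 123], [0, 199, 105], [1, 200, 107], [179, 223, 48], [24, 8, 164]]
15 red [253. 223.] 518 ('82', '[ 476.2 -105.3]', '97.4', '[ 476.1 -104.7]', '[95.4 79.4]', '81.5')
15 yellow [256. 218.] 111 ('82', '[478.9 -94.5]', '51.7', '[485.9 -94.5]', '[51.1 30.4]', '89.4')
30 red [253. 223.] 518 ('82', '[ 476.2 -105.3]', '97.4', '[ 476.1 -104.7]', '[95.4 79.4]', '81.5')
30 yellow [256. 218.] 111 ('82', '[478.9 -94.5]', '51.7', '[485.9 -94.5]', '[51.1 30.4]', '89.4')
```

```bash
sed -i 's/(S>(150 if col!="brown" else 90))/(S>{"brown":90,"yellow":90}.get(col,150))/' h.py; python3 - <<'E'
from h import *
c=dict(np.load("side0.npz"));c["image"]=cv2.imread("pics/a_side.png")
for b in blobs(c,"yellow",[82],(220,190,290,230),30): print(b[0],b[1],*[tuple(map(str,x)) for x in b[2]])
jar=np.array([477.5,-96.5])
g=GOAL["yellow"]
P=jar+0; print("lateral err",(P-g)@E_,"dist",(P-g)@N_)
E
```

```text
[253. 218.] 244 ('82', '[477.4 -93.9]', '52.0', '[477.6 -94.5]', '[50.6 48.7]', '82.2')
lateral err -2.111196027247118 dist 77.85880073141722
```

```bash
cat >>h.py <<'E'
def leg2(jar,g,extra=5):
    d,st,Rm=approach(jar,g,60)
    movep(p3(st,Z),Rm)
    a=movel(p3(g-d*(R+F+10),Z),max_speed=80,guard=18)
    b=movel(p3(g-d*(R+F-extra),Z),max_speed=25,guard=9)
    s=read_state();print("push",a,b,s["time"],s["eef_pos"],s["ft_force"],"implied jar dist",(s["eef_pos"][:2]+d*(R+F)-g)@N_)
    movel(p3(s["eef_pos"][:2]-d*35,Z),max_speed=150)
    return d
E
python3 - <<'E'
from h import *
leg2([477.4,-95],GOAL["yellow"])
print(read_state()["time"]);look(GOAL["yellow"],"yellow","b")
E
python3 - <<'E'
import cv2,numpy as np
a=cv2.imread("pics/b_top.png");b=cv2.imread("pics/b_side.png")
cv2.imwrite("pics/j3.png",np.hstack([a[60:360,100:500],cv2.resize(b[180:330,180:380],None,fx=2,fy=2)]))
E
```

```text
q7,sign (np.float64(0.9750436687592315), -1)
push False True 11.0833 [ 476.00515094 -117.69282106   19.94934158] [ 0.52956523  3.14413591 -0.82490721] implied jar dist 2.6443241296311637
11.4667
top []
side [('yellow', [470.7, -171.6], 51.5)]
```

View pics/j3.png

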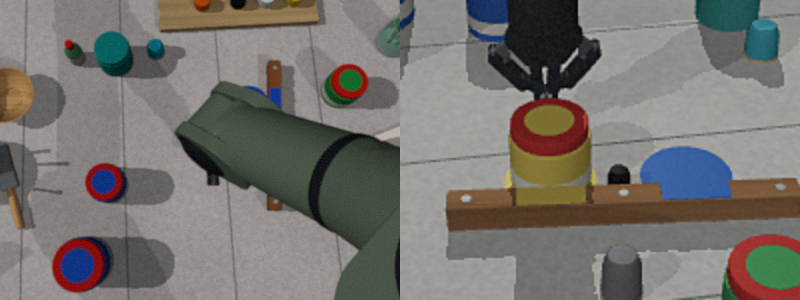

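In the side view the yellow jar stands upright at the batten on its mark (dot (550,120)), with the black cap undisturbed. I'll lift away, go behind the blue jar and re-measure yellow in the clear top view.

```bash
python3 - <<'E'
from h import *
s=read_state();movel(p3(s["eef_pos"][:2]+N_*20,130),max_speed=250)
jar=np.array([441.9,153.6]);P=GOAL["blue"]+N_*80
d,st,Rm=approach(jar,P,130)
movep(p3(st,130),Rm);print(read_state()["time"],st)
c=camera("top");cv2.imwrite("pics/c_top.png",c["image"])
print(lid(c,"yellow",GOAL["yellow"],60),lid(c,"blue",jar))
for k,z in(("yellow",30),("blue",30),("blue",0)):
    for b in blobs(c,k,[z],(335,130,400,260),60): print(k,b[0],b[1],*[tuple(map(str,x)) for x in b[2]])
c=camera("side");cv2.imwrite("pics/c_side.png",c["image"]);print(lid(c,"yellow",GOAL["yellow"],60))
E
```

```text
q7,sign (np.float64(0.9539540196455659), -1)
13.2583 [402.80674806 209.23917372]
[('yellow', [484.3, -170.1], 39.8), ('red', [491.2, -165.3], 65.7)] []
yellow [352. 213.] 147 ('30', '[ 492.9 -179.1]', '42.1', '[ 494.2 -179.3]', '[35.7 27.6]', '69.6')
blue [348. 165.] 1130 ('30', '[ 609.3 -182.5]', '93.0', '[ 610.  -179.1]', '[85.2 91.4]', '84.4')
blue [375. 162.] 280 ('30', '[ 613.  -244.5]', '68.6', '[ 612.8 -246. ]', '[23.7 66.7]', '84.2')
blue [348. 165.] 1130 ('0', '[ 618.  -187.8]', '96.0', '[ 618.7 -184.4]', '[87.9 94.4]', '84.4')
blue [375. 162.] 280 ('0', '[ 621.8 -251.8]', '70.8', '[ 621.6 -253.4]', '[24.5 68.8]', '84.2')
[('yellow', [470.7, -171.6], 51.5)]
```

```bash
python3 - <<'E'
import cv2,numpy as np
a=cv2.imread("pics/c_top.png");b=cv2.imread("pics/c_side.png")
cv2.imwrite("pics/j4.png",np.hstack([cv2.resize(a[130:280,320:420],(400,600),interpolation=cv2.INTER_CUBIC),a[50:350,140:340].repeat(2,0).repeat(2,1)]))
E
```

```text
(no output)
```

View pics/j4.png

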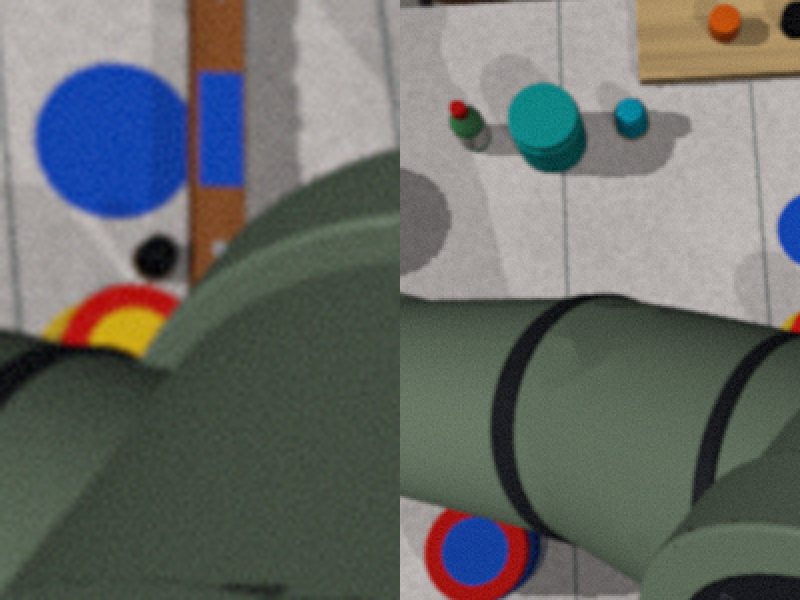

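The arm still hides yellow from above. The side view and the fist position agree that yellow is within about 2 mm of its mark, and the guard tripped, so it is touching. Now blue's leg 1.

```bash
python3 - <<'E'
from h import *
jar=np.array([441.9,153.6]);P=GOAL["blue"]+N_*80
d=(P-jar)/np.linalg.norm(P-jar);st=jar-d*(R+F+14)
print(movel(p3(st,Z),max_speed=150,guard=15))
g=movel(p3(P-d*(R+F),Z),max_speed=110,guard=20)
s=read_state();print(g,s["time"],s["eef_pos"],s["ft_force"])
movel(p3(P-d*(R+F+30),Z),max_speed=150)
print("P",P); look(P,"blue","d"); print(read_state()["time"])
E
python3 - <<'E'
import cv2,numpy as np
a=cv2.imread("pics/d_top.png");b=cv2.imread("pics/d_side.png")
cv2.imwrite("pics/j5.png",np.hstack([a[60:360,100:500],cv2.resize(b[180:330,180:380],None,fx=2,fy=2)]))
E
```

```text
False
False 17.4333 [594.99425845 -64.2416491   20.01203638] [-0.73334612  0.82589057 -0.3435389 ]
P [ 626.10767029 -108.57216681]
top []
side [('blue', [626.2, -108.8], 50.7)]
17.8833
```

View pics/j5.png

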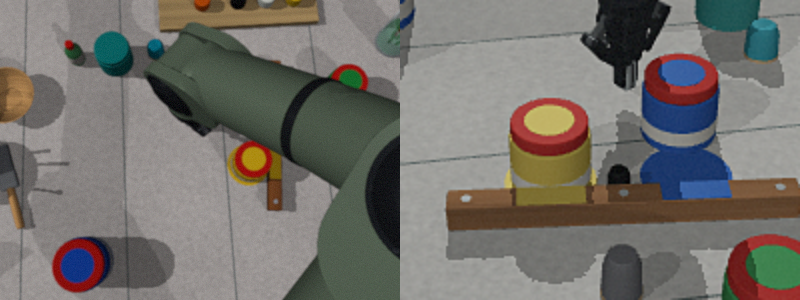

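Blue is staged exactly at (626,-109), and yellow is now visible from above at (253,158) in the crop. I'll measure yellow, then push blue's second leg.

```bash
python3 - <<'E'
from h import *
c=dict(np.load("top0.npz"));c["image"]=cv2.imread("pics/d_top.png")
print([(o,"lat/dist",np.round([(np.array(o[1])-GOAL["yellow"])@E_,(np.array(o[1])-GOAL["yellow"])@N_],1)) for o in lid(c,"yellow",GOAL["yellow"])])
leg2([626.2,-108.8],GOAL["blue"])
s=read_state();movel(p3(s["eef_pos"][:2]+N_*40,180),max_speed=250)
print(read_state()["time"]);look(GOAL["blue"],"blue","e")
c=camera("side");print(lid(c,"yellow",GOAL["yellow"]))
E
```

```text
[(('yellow', [460.1, -160.0], 92.0), 'lat/dist', array([-13.3,  13. ])), (('yellow', [472.4, -173.1], 48.9), 'lat/dist', array([0.2, 1.1])), (('yellow', [457.2, -219.0], 63.5), 'lat/dist', array([-10.5, -46. ])), (('red', [471.7, -173.1], 81.4), 'lat/dist', array([-0.5,  1.1]))]
q7,sign (np.float64(0.7535633916080047), -1)
push False True 20.125 [ 623.83742893 -132.2943829    19.86823125] [-0.02777895  2.81523174 -0.05056525] implied jar dist 2.1694682636742857
21.3167
top [('blue', [614.8, -183.2], 46.4), ('blue', [593.5, -173.1], 88.0), ('red', [614.4, -184.8], 78.3)]
side [('blue', [617.0, -186.4], 50.6)]
[('yellow', [470.7, -171.6], 51.5)]
```

Yellow from above is 0 mm lateral and 1 mm from its mark. Blue looks equally good from the side. I'll press blue gently once more to confirm it has no gap, then clear out and take a last look.

```bash
python3 - <<'E'
from h import *
g=GOAL["blue"];d=(g-[626.2,-108.8]);d/=np.linalg.norm(d);s0=g-d*(R+F+16)
movel(p3(s0,Z),max_speed=200,guard=15)
b=movel(p3(g-d*(R+F-5),Z),max_speed=20,guard=14)
s=read_state();print(b,s["eef_pos"],s["ft_force"],(s["eef_pos"][:2]+d*(R+F)-g)@N_)
movel(p3(s["eef_pos"][:2]-d*35,Z),max_speed=120)
movel(p3(s["eef_pos"][:2]-d*60,200),max_speed=250)
goto_joints([1.171,0.521,-0.036,1.599,0.021,1.021,-0.113]);print(read_state()["time"])
c=camera("top");cv2.imwrite("pics/f_top.png",c["image"])
for k in GOAL:
    for o in lid(c,k,GOAL[k],25): print(o,np.round([(np.array(o[1])-GOAL[k])@E_,(np.array(o[1])-GOAL[k])@N_],1))
c=camera("side");cv2.imwrite("pics/f_side.png",c["image"])
a=cv2.imread("pics/f_top.png");b=c["image"]
cv2.imwrite("pics/j6.png",np.hstack([a[60:360,100:500],cv2.resize(b[180:330,180:380],None,fx=2,fy=2)]))
E
```

```text
True [ 624.00757107 -132.06558593   20.04369462] [ 0.9908692   2.88079772 -0.06991747] 2.413593339714985
26.9333
('yellow', [459.7, -159.9], 91.5) [-13.7  13. ]
('yellow', [472.3, -173.0], 48.9) [0.1 1.2]
('red', [472.3, -173.3], 82.2) [0.1 0.9]
('blue', [618.6, -187.5], 48.8) [0.1 0.7]
('red', [616.9, -188.1], 83.4) [-1.5 -0. ]
```

View pics/j6.png

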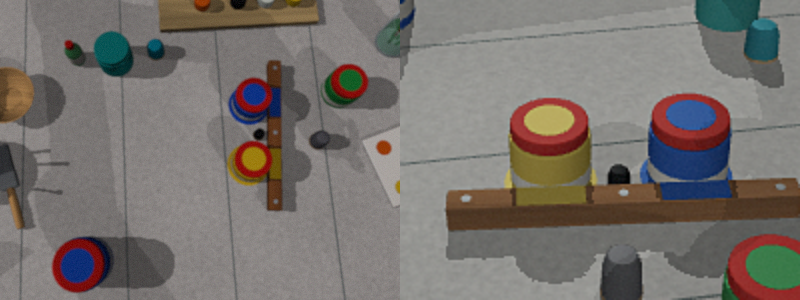

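Both jars stand upright against the batten, each within about 1 mm of its own mark. The second press on blue stopped at the same spot with 14 N, so it is touching. Everything else is where it was and the arm is clear.

```bash
python3 -c "
from workcell import *
print(finish_job())"
```

```text
the job is handed in; nothing more can be done
None
```

I pushed the yellow and then the blue jar up against the batten, each centred on its own mark to within about 2 mm by the cameras. Nothing else appears to have moved, and I handed the job in at about 27 s with the arm clear.

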